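Clear the sander's catch tray into the tote

TASK

Collect the two pale finished boards from the sander's sloping catch tray and lay them flat in the blue tote, one squarely on top of the other, lengthways and both butted up against the tote's orange end plate. The tote's sprung bed may be set at any height: set each board down gently by feel, without dropping it and without pressing the bed down more than 5 mm. Leave the dark reject board where it lies in the tray.

Things in the scene. Friction and masses are not known exactly. Their poses are not given: they have to be found in the camera images.
- board_a: Pale board, block 150 x 55 x 22 mm (x, y, z), 0.1 to 0.2 kg. Origin: centre of underside; x along its length, z out of its upper face. Starts flat on the slope, length up the slope, lower end at the yellow lip, so z leans 35 degrees towards the robot. Grip it across the 55 mm width, tool square to its upper face. Three lanes 110 mm apart (each 10 mm either way) hold the three boards in any order.
- board_b: The second pale wooden board, identical to board_a, in another lane of the tray. Either board may go at the bottom of the pile.
- reject: Dark brown wooden board of the same size and axes, in the remaining lane. It stays in the tray, where it is.
- tray: Fixed aluminium slope 360 mm wide (y), 190 mm long, descending 35 degrees to its -x; sides 18 mm, yellow foot lip 16 mm above the slope. Surface 35 mm above the table at the foot, 145 mm at the top. Origin: on the table, 70 mm beyond the foot in x; x level, up-slope; z up. From 100 mm beyond the origin (+x) stands the green sander end, 520 mm wide, 220 mm high.
- tote: Blue open tote, fixed. Origin: centre of underside; x along its length to the orange end plate, z up. Inside 220 (x) by 150 mm (y); walls 6 mm thick, 64 mm high, orange plate at +x 105 mm high. A level grey bed fills it; its top, unloaded, is 14 to 58 mm above the table, different each time and not measured: find it by touch.
- cushion (a joint): How far the grey bed is pressed down on its springs, in m: 0 unloaded, 0.001 per 5 N, bottoms at 0.008. It stays level. It tells nothing of the height at which the bed is set.
- stop (a point): Centre (across y) of the inner face of the tote's orange end plate, 64 mm above the table; axes as the tote's. A board butted against the plate has its origin 75 mm from this point along -x.
Things that resemble listed ones, but are neither listed nor needed, are in the scene too. What is shaped like the board_a but purple is not meant.

How it is judged:
By the outcome, as a careful person would: the job done as asked, in the order asked, and still so for the second after the job is handed in, with the robot touching nothing.
It also fails if it takes over 64 s, if anything falls off the work surface, if the arm or the gripper's body presses on something with over 40 N, if the wrist force passes 120 N, or if a joint passes its speed limit or range.

ROBOT

A 6-joint arm with a two-finger parallel gripper is mounted at the origin on the work surface. World frame = base frame: x ahead of the robot, y to its left, z up, the work surface at z = 0. Lengths are in m, angles in degrees, forces in N, time in s.
With the tool pointing down it reaches from about 0.375 to 0.9 m from the base axis. Payload 3.1 kg.
Tool frame: the origin (TCP) lies at the very end of the fingers, on their centre line; the grasp point (between the pads) lies 19 mm behind it; z points along the fingers, y is the line along which they close (so a half turn about z gives the same grasp; the last joint's range is limited). The gripper opens to 87 mm and grips with 3 to 60 N. Pads are 19 mm wide; open, the fingers measure 117 mm over their backs; the gripper's body (75 mm by 190 mm) begins 51 mm behind the grasp point.
Start: joints at [-84.597, 30.224, 82.088, -0, 67.689, -10.227], TCP at [0.168, -0.602, 0.223] pointing down, gripper open.
Joint ranges: [-176.69, 176.69], [-43.24, 126.21], [12.49, 139.97], [-82, 262], [0, 151.66], [-163.58, 163.58]. Speed limits (degrees/s): [159.86, 159.86, 180, 180, 180, 180].

INTERFACE

Orientations are given as a 3x3 rotation matrix whose columns are the frame's x, y, z axes.
In Python, from rig import readout, cams, bot gives the robot as it stands.
- The arm moves only by the shell command python3 -m inch 'ROWS'. ROWS is JSON, a list of rows, each a list of 5 numbers: the shift along the world's x, y, z in cm, then the turn about the world's z in degrees, then the finger opening in cm, from 0 to 8.7. In form: [[dx, dy, dz, twist, fingers], ...]. A call has 1 to 10 rows; each row is the pose to reach, as a shift and turn from the pose commanded when the call began; what a row does not reach only later rows make up. A row lasts 1/12 s, in which the tool goes at most 41.7 mm and 7.16 degrees, less where a joint would pass 70% of its speed; a pose out of reach is approached as far as the arm can. A call with a gripper value outside its range is refused whole. The fingers move at their own pace and stop on an object; the grip force is fixed at half the most. Time passes only in rows, so rows that repeat a pose let the fingers close. It gives the time, the measured TCP pose, the force, the opening and the grip force at its end, in the units of the state.
- readout.read_state(): the state, without advancing time (a new reading comes with each control period).
- cams.capture(name): name is "side" or "top"; returns a dict with "image" (480x640x3 uint8, blue, green, red), "intrinsics" (3x3 intrinsics, pixels), "xyz" and "rotation" of the camera in the world. Camera axes: x right, y down, z forward; pixel columns grow to the right and rows downward; lengths in m; the calibration is good to about 2 mm. A picture is of the moment at which its call begins. There is no depth.
- bot.hand_in(): hands the job in; it is judged then, once.
The state is a dict: "time_s": time; "joint_positions": joint angles; "qvel": joint speeds; "tau": joint torques, N m; "position": TCP position; "tcp_rot": TCP orientation; "force": force on the tool from outside, world axes, zero at the start; "moment": the same for the moment, N m; "opening": opening from 0.0 (shut) to 1.0 (fully open); "grasp_force": force on a finger pad.
Only numpy, scipy, OpenCV 4.12 (cv2) and the standard library are available. Lean on these libraries where they do the work, as an engineer would, in place of code of your own. Each camera call takes 0.05 s, during which the arm holds its last target. There are 200 camera calls.

## Working session

There is one attempt and no reset: what is moved stays moved. The work goes in short steps, Python scripts to look and compute and a shell command to move; the robot and the scene stay as the last step left them, time stands still between calls to the robot, and variables do not carry over. Pictures are saved under pics/ and viewed, at most 10 in all, crops included, and the job is handed in when it is done.

```bash
mkdir -p pics; cat > h.py <<'E'
import numpy as np, cv2
from rig import readout, cams, bot
def cap(n):
    c=cams.capture(n); c['K']=np.array(c['intrinsics']); c['R']=np.array(c['rotation']); c['t']=np.array(c['xyz']); return c
def ray(c,u,v):
    d=c['R']@np.linalg.solve(c['K'],[u,v,1.]); return c['t'],d/np.linalg.norm(d)
def onz(c,u,v,z):
    o,d=ray(c,u,v); return o+d*(z-o[2])/d[2]
def onplane(c,u,v,p,n):
    o,d=ray(c,u,v); return o+d*(np.dot(n,np.array(p)-o)/np.dot(n,d))
def proj(c,p):
    q=c['K']@(c['R'].T@(np.array(p)-c['t'])); return q[:2]/q[2]
def tri(c1,p1,c2,p2):
    A=[];b=[]
    o1,d1=ray(c1,*p1);o2,d2=ray(c2,*p2)
    s=np.linalg.lstsq(np.c_[d1,-d2],o2-o1,rcond=None)[0]
    a,b=o1+s[0]*d1,o2+s[1]*d2
    return (a+b)/2,np.linalg.norm(a-b)
E
python3 - <<'E'
from h import *
np.set_printoptions(precision=3,suppress=True)
for n in('top','side'):
    c=cap(n); cv2.imwrite(f'pics/{n}0.png',c['image']); print(n,c['t'],c['R'],c['K'])
s=readout.read_state(); print(s)
E
ls
```

```text
top [ 0.418 -0.109  1.165] [[-0.005 -0.991  0.136]
 [-1.     0.006  0.002]
 [-0.003 -0.136 -0.991]] [[493.644   0.    316.766]
 [  0.    493.644 237.323]
 [  0.      0.      1.   ]]
side [ 0.511 -1.325  0.853] [[ 0.998 -0.053  0.037]
 [-0.06  -0.544  0.837]
 [-0.024 -0.837 -0.546]] [[551.04    0.    322.199]
 [  0.    551.04  242.448]
 [  0.      0.      1.   ]]
{'time_s': 0.1, 'joint_positions': array([-84.598,  30.273,  82.148,  -0.002,  67.69 , -10.224]), 'qvel': array([ 0.021, -0.015, -0.115,  0.14 ,  0.001, -0.08 ]), 'tau': array([ -0.001, -44.099, -17.715,   0.064,   0.053,  -0.   ]), 'position': array([ 0.168, -0.601,  0.222]), 'tcp_rot': array([[ 0.963,  0.269, -0.   ],
       [ 0.269, -0.963,  0.002],
       [ 0.   , -0.002, -1.   ]]), 'force': array([-0.624, -0.036, -0.029]), 'moment': array([-0.029, -0.034, -0.013]), 'grasp_force': 0.0, 'opening': 1.0019228636759234}
h.py
pics
```

View pics/top0.png

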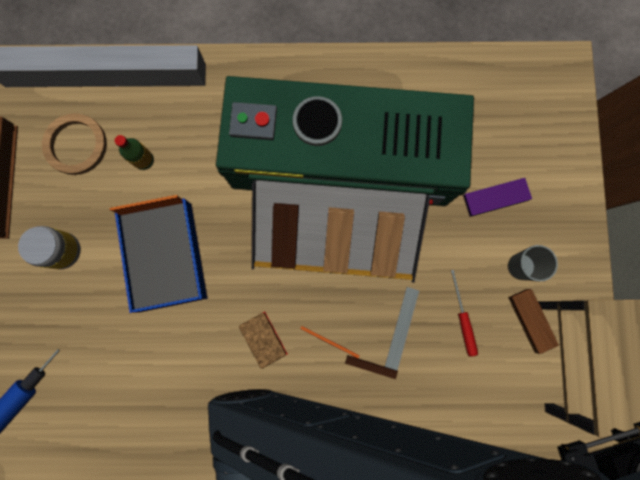

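View pics/side0.png

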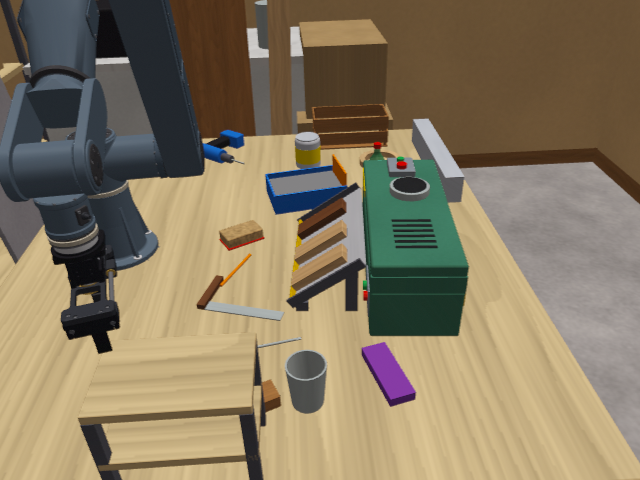

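Top view: pale boards at (339,241) and (388,245), dark reject at (285,236). Tote's bed at (160,258), orange plate at (147,203). Side view: same boards at (322,242), (320,268), reject at (322,218).
Possible mistakes for the pale boards: reject (285,236), purple block (498,196), brown block (533,320), cork sanding block (262,340), wooden stand (600,370). I choose the two pale ones in the tray.

```bash
python3 - <<'E'
from h import *
np.set_printoptions(precision=4,suppress=True)
c=cap('top'); im=c['image']; hsv=cv2.cvtColor(im,cv2.COLOR_BGR2HSV)
cv2.imwrite('pics/crop1.png',cv2.resize(im[165:325,95:445],None,fx=2.25,fy=2.25,interpolation=cv2.INTER_CUBIC))
for p in [(339,241),(388,245),(285,236),(310,240),(147,203),(160,258),(205,250),(300,271),(128,300)]: print(p,hsv[p[1],p[0]])
E
```

```text
(339, 241) [ 14 133 113]
(388, 245) [ 15 134 118]
(285, 236) [ 10 177  46]
(310, 240) [ 15   9 115]
(147, 203) [ 11 208  97]
(160, 258) [150   3  84]
(205, 250) [ 19 108 147]
(300, 271) [ 19 118 141]
(128, 300) [112 129 132]
```

View pics/crop1.png

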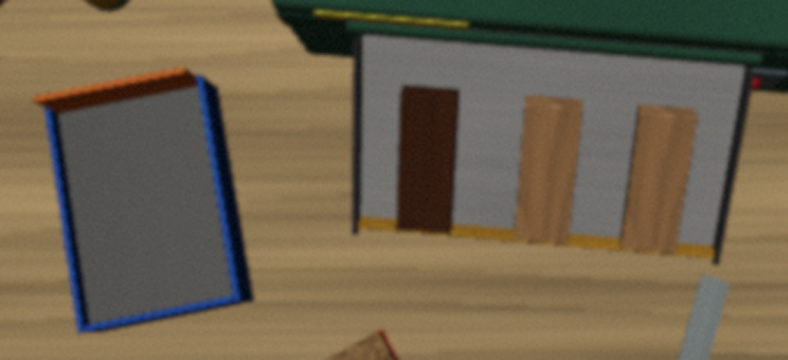

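The crop shows two pale boards at crop (548,168) and (660,178), and the dark reject at (428,158). The choice is confirmed. The tote is at (150,200) with its orange plate towards +x.

```bash
cat > m.py <<'E'
from h import *
np.set_printoptions(precision=4,suppress=True)
c=cap('top'); im=c['image']; hsv=cv2.cvtColor(im,cv2.COLOR_BGR2HSV); H,S,V=cv2.split(hsv)
roi=np.zeros(H.shape,np.uint8); roi[180:290,253:430]=1
def big(m,k=1):
    cs,_=cv2.findContours(m.astype(np.uint8),cv2.RETR_EXTERNAL,cv2.CHAIN_APPROX_NONE)
    return sorted(cs,key=cv2.contourArea)[::-1][:k]
# tray interior grey corners via crop readings (px) of lip's upper ends & slope top
crop=lambda x,y:((x+.5)/2.25-.5+95,(y+.5)/2.25-.5+165)
yl=(H>18)&(H<28)&(S>150)&(roi>0)
ys,xs=np.nonzero(yl&(np.arange(480)[:,None]>255)); print('yellow n',len(xs))
L=np.array([onz(c,u,v,.046)[:2] for u,v in zip(xs,ys)])
d=cv2.fitLine(L.astype(np.float32),cv2.DIST_HUBER,0,.01,.01).ravel()
ex=np.array([-d[1],d[0]]);ex*=np.sign(ex[0])  # up-slope
if ex[0]<0: ex=-ex
yaw=np.degrees(np.arctan2(ex[1],ex[0])); print('lip line pt',d[2:],'yaw',yaw, 'y range',L[:,1].min(),L[:,1].max())
ey=np.array([-ex[1],ex[0]]); th=np.radians(35)
# slope corners from crop: left lip end inner, right lip end, top corners
for n,p,z in [('lipL',(359,232),.04),('lipR',(714,258),.04),('topL',(358,36),.145),('topR',(748,68),.145)]:
    q=onz(c,*crop(*p),z); print(n,q, 'tray-x,y', q[:2]@ex,q[:2]@ey)
E
python3 m.py
```

```text
yellow n 340
lip line pt [ 0.4963 -0.1421] yaw -5.214574 y range -0.32070330154777243 0.03703662175178869
lipL [0.5036 0.0371 0.04  ] tray-x,y 0.4981649316827008 0.08269712422629996
lipR [ 0.4753 -0.3219  0.04  ] tray-x,y 0.5026279251905835 -0.27733275471985697
topL [0.6805 0.0266 0.145 ] tray-x,y 0.6752604802470634 0.08835910748437656
topR [ 0.6475 -0.3394  0.145 ] tray-x,y 0.6756528321777956 -0.27918330920357837
```

```bash
cat >> m.py <<'E'
print('--')
foot=.517
P0=np.r_[ex*foot,0.035]; U=np.r_[ex*np.cos(th),np.sin(th)]; N=np.r_[-ex*np.sin(th),np.cos(th)]
W=np.r_[ey,0]
m=(roi>0)&(H>8)&(H<18)&(S>100)&(V>60)
dk=(roi>0)&(V<75)&(S>130)&(H<16)
def face(cn):
    q=np.array([onplane(c,u,v,P0+N*.022,N)-P0 for u,v in cn[:,0]])
    return np.c_[q@U,q@W]
for nm,mm,k in(('pale',m,2),('dark',dk,1)):
    for cn in big(mm,k):
        f=face(cn); r=cv2.minAreaRect((f*1000).astype(np.float32))
        print(nm,cv2.contourArea(cn),r,'U range',f[:,0].min(),f[:,0].max())
        for a,b in((.03,.07),(.07,.11),(.11,.14)):
            g=f[(f[:,0]>a)&(f[:,0]<b),1]; mid=np.median(g); print('  ctr',(np.median(g[g>mid])+np.median(g[g<mid]))/2,'w',np.median(g[g>mid])-np.median(g[g<mid]))
        u,v=np.median(f[:,0]),np.mean([f[:,1].min(),f[:,1].max()])
# tote
print('-- tote')
bl=(H>100)&(H<130)&(S>90); bl[:, :100]=0; bl[:,215:]=0
bl[:190]=0;bl[320:]=0
cn=big(bl)[0]; 
pts=np.array([onz(c,u,v,.064)[:2] for u,v in cn[:,0]]); print(cv2.minAreaRect((pts*1000).astype(np.float32)))
og=(H<16)&(S>170)&(V>60); og[:, :100]=0; og[:,200:]=0; og[:190]=0; og[225:]=0
cn=big(og)[0]; print('orange px',cv2.minAreaRect(cn), cn.reshape(-1,2).min(0),cn.reshape(-1,2).max(0))
for n,p,z in [('plTopL',(38,100),.105),('plTopR',(186,70),.105),('rimNL',(82,327),.064),('rimNR',(240,297),.064),('rimFL',(50,112),.064),('rimFR',(206,78),.064),('plTopBL',(54,110),.105)]:
    print(n,onz(c,*crop(*p),z)[:2])
E
python3 m.py
```

```text
yellow n 331
lip line pt [ 0.4961 -0.1445] yaw -5.2216635 y range -0.32070330154777243 0.03481727039113623
lipL [0.5036 0.0371 0.04  ] tray-x,y 0.4981547192618514 0.0827587672866405
lipR [ 0.4753 -0.3219  0.04  ] tray-x,y 0.502662260742716 -0.27727057388588466
topL [0.6805 0.0266 0.145 ] tray-x,y 0.6752495743557849 0.08844266344212573
topR [ 0.6475 -0.3394  0.145 ] tray-x,y 0.6756874036494945 -0.27909971944883494
--
pale 1504.0 ((75.78932189941406, -208.97744750976562), (58.58026885986328, 160.2264862060547), 89.05355072021484) U range -0.004574195616628309 0.15596688253523433
  ctr -0.20751353957329763 w 0.051791201963313604
  ctr -0.20735124342571135 w 0.05122347687075307
  ctr -0.20744787815387683 w 0.051828404932144384
pale 1451.5 ((75.87930297851562, -99.6950454711914), (160.39085388183594, 56.33972930908203), 1.385718822479248) U range -0.0045160542314183994 0.1559111900925282
  ctr -0.1007661602030186 w 0.04971292028435649
  ctr -0.10064096819869861 w 0.05016695304810152
  ctr -0.10081504939722416 w 0.049789235797763565
dark 1347.0 ((77.39070892333984, 16.78417205810547), (50.04479217529297, 153.5098114013672), 89.97286987304688) U range 0.0006346275505816636 0.1541391915731063
  ctr 0.016670838888182195 w 0.04798334110037475
  ctr 0.016462126597532586 w 0.0470885165988941
  ctr 0.016820311666484303 w 0.04753857563984591
-- tote
((532.680419921875, 246.4773712158203), (231.1103057861328, 171.3927459716797), 11.246901512145996)
orange px ((143.94076538085938, 202.69789123535156), (3.501943826675415, 69.03831481933594), 78.90628051757812) [110 195] [178 210]
plTopL [0.6289 0.3424]
plTopR [0.6578 0.1994]
rimNL [0.4099 0.3049]
rimNR [0.4384 0.1505]
rimFL [0.6246 0.3471]
rimFR [0.6587 0.1907]
plTopBL [0.6189 0.3263]
```

```bash
python3 - <<'E'
from h import *
c=cap('top');cv2.imwrite('pics/tote.png',cv2.resize(c['image'][190:320,105:215],None,fx=4.5,fy=4.5,interpolation=cv2.INTER_CUBIC))
E
```

```text
(no output)
```

View pics/tote.png

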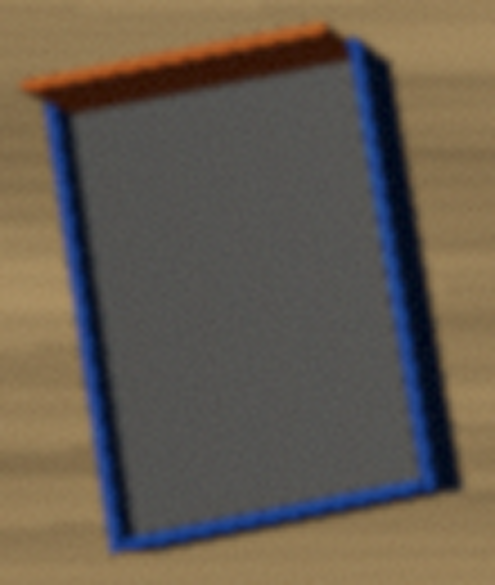

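The bright rim tops run (57,105)-(117,543)-(432,485)-(354,42) in this crop. The plate top runs (25,87)-(328,29), with its dark inner face below it.

```bash
python3 - <<'E'
from h import *
np.set_printoptions(precision=4,suppress=True)
c=cap('top')
k=lambda x,y:((x+.5)/4.5-.5+105,(y+.5)/4.5-.5+190)
q=lambda p,z:onz(c,*k(*p),z)[:2]
A,B,C,D=[q(p,.064) for p in((57,105),(117,543),(432,485),(354,42))]
E,F=q((25,87),.105),q((328,29),.105)
ang=lambda v:np.degrees(np.arctan2(v[1],v[0]))
print('yaws',ang(A-B),ang(D-C),ang(B-C)-90,ang(E-F)-90)
a=np.radians(np.mean([ang(A-B),ang(D-C),ang(B-C)-90,ang(E-F)-90]));ex=np.array([np.cos(a),np.sin(a)]);ey=np.array([-ex[1],ex[0]])
print('yaw',np.degrees(a)); 
print('y: left',A@ey,B@ey,'right',D@ey,C@ey,'plate ends',E@ey,F@ey)
print('x: near',B@ex,C@ex,'plate',E@ex,F@ex)
for p in('near','pl'):
    xs=(B@ex+C@ex)/2+223 *.001 if p=='near' else (E@ex+F@ex)/2-.003
    yc=np.mean([A@ey,B@ey,C@ey,D@ey]); print('stop',p,xs,xs*ex+yc*ey,'x,y in tote ax',xs,yc)
E
```

```text
yaws 10.459956556275849 11.532642544229917 10.103728890251361 10.78692396260233
yaw 10.720812988339864
y: left 0.22359851411117523 0.2246112976508205 right 0.07143469275794455 0.06821227939217997 plate ends 0.22246417234129248 0.07335127780771111
x: near 0.45926756090961335 0.45758305500421254 plate 0.6826916027848674 0.6828636573967672
stop near 0.6814253079569129 [0.6422 0.2712] x,y in tote ax 0.6814253079569129 0.14696419597803007
stop pl 0.6797776300908173 [0.6406 0.2709] x,y in tote ax 0.6797776300908173 0.14696419597803007
```

```bash
cat > chk.py <<'E'
# chk.py fz fxy : exit 1 if force change vs ref exceeds limits
import sys,json,os; from rig import readout; import numpy as np
s=readout.read_state(); f=np.array(s['force']); 
if sys.argv[1]=='ref': json.dump(list(f),open('ref.json','w')); sys.exit()
d=f-np.array(json.load(open('ref.json')))
sys.exit(1 if abs(d[2])>float(sys.argv[1]) or np.hypot(*d[:2])>float(sys.argv[2]) else 0)
E
python3 -m inch '[[0,0,4,0,8.7],[0,0,8,0,8.7],[0,0,8,0,8.7],[37.9,34.3,8,-20.8,8.7],[37.9,34.3,8,-20.8,8.7],[37.9,34.3,8,-20.8,8.7],[37.9,34.3,8,-20.8,8.7],[37.9,34.3,8,-20.8,8.7],[37.9,34.3,8,-20.8,8.7],[37.9,34.3,8,-20.8,8.7]]'
```

```text
time_s: 1.18
position: [0.3856, -0.4049, 0.3027]
tcp_rot: [[0.996, -0.09, 0.0], [-0.09, -0.996, -0.001], [0.0, 0.001, -1.0]]
force: [0.5, 0.2, -0.9]
opening: 0.999
grasp_force: 0.0
```

```bash
python3 -m inch '[[15.7,14.3,0,0,8.7],[15.7,14.3,0,0,8.7],[15.7,14.3,0,0,8.7],[15.7,14.3,-3,0,8.7],[15.7,14.3,-6,0,8.7],[15.7,14.3,-9,0,8.7],[15.7,14.3,-12,0,8.7],[15.7,14.3,-12,0,8.7],[15.7,14.3,-12,0,8.7],[15.7,14.3,-12,0,8.7]]'
```

```text
time_s: 2.02
position: [0.5422, -0.2647, 0.1842]
tcp_rot: [[0.996, -0.091, 0.002], [-0.091, -0.996, -0.002], [0.002, 0.002, -1.0]]
force: [0.3, -0.5, 0.8]
opening: 0.999
grasp_force: 0.0
```

```bash
python3 -m inch '[[0.45,0.6,-3,0,8.7],[0.45,0.6,-6,0,8.7],[0.45,0.6,-8.5,0,8.7],[0.45,0.6,-8.5,0,8.7],[0.45,0.6,-8.5,0,8.7]]'; python3 chk.py ref
for i in 1; do python3 -m inch '[[0,0,-0.3,0,8.7],[0,0,-0.6,0,8.7],[0,0,-0.6,0,8.7]]' && python3 chk.py 3 3 && python3 -m inch '[[0,0,-0.2,0,8.7],[0,0,-0.2,0,8.7]]' && python3 chk.py 3 3 && python3 -m inch '[[0,0,-0.2,0,8.7],[0,0,-0.2,0,8.7]]' && python3 chk.py 3 3 && python3 -m inch '[[0,0,-0.2,0,8.7],[0,0,-0.2,0,8.7]]' && python3 chk.py 3 3 && python3 -m inch '[[0,0,-0.2,0,8.7],[0,0,-0.2,0,8.7]]';done
```

```text
time_s: 2.43
position: [0.5464, -0.2589, 0.0992]
tcp_rot: [[0.996, -0.091, 0.002], [-0.091, -0.996, -0.001], [0.002, 0.001, -1.0]]
force: [0.7, -0.5, 0.7]
opening: 1.001
grasp_force: 0.0
time_s: 2.68
position: [0.5468, -0.2584, 0.0933]
tcp_rot: [[0.996, -0.09, 0.003], [-0.09, -0.996, -0.002], [0.003, 0.002, -1.0]]
force: [-0.9, 0.4, -0.2]
opening: 1.002
grasp_force: 0.0
time_s: 2.85
position: [0.5461, -0.2576, 0.0901]
tcp_rot: [[0.996, -0.09, 0.001], [-0.09, -0.996, -0.001], [0.001, 0.001, -1.0]]
force: [0.7, 0.4, -0.3]
opening: 1.001
grasp_force: 0.0
time_s: 3.02
position: [0.5458, -0.2573, 0.0874]
tcp_rot: [[0.996, -0.09, -0.0], [-0.09, -0.996, 0.0], [-0.0, -0.0, -1.0]]
force: [0.1, -0.0, 0.2]
opening: 1.0
grasp_force: 0.0
time_s: 3.18
position: [0.5457, -0.2572, 0.0851]
tcp_rot: [[0.996, -0.09, -0.001], [-0.09, -0.996, 0.0], [-0.001, -0.0, -1.0]]
force: [0.5, 0.0, -0.5]
opening: 0.999
grasp_force: 0.0
time_s: 3.35
position: [0.5457, -0.2573, 0.0831]
tcp_rot: [[0.996, -0.09, -0.001], [-0.09, -0.996, 0.0], [-0.001, -0.0, -1.0]]
force: [-0.4, -0.1, 0.6]
opening: 1.0
grasp_force: 0.0
```

```bash
python3 -m inch '[[0,0,-0.2,0,8.7],[0,0,-0.2,0,8.7]]' && python3 chk.py 3 3 && python3 -m inch '[[0,0,-0.2,0,8.7],[0,0,-0.2,0,8.7]]' && python3 chk.py 3 3 && python3 -m inch '[[0,0,-0.2,0,8.7],[0,0,-0.2,0,8.7]]' && python3 chk.py 3 3 && python3 -m inch '[[0,0,-0.2,0,8.7],[0,0,-0.2,0,8.7]]'
```

```text
time_s: 3.52
position: [0.5457, -0.2573, 0.0812]
tcp_rot: [[0.996, -0.09, -0.0], [-0.09, -0.996, 0.0], [-0.001, -0.0, -1.0]]
force: [-0.7, 0.6, -0.2]
opening: 1.004
grasp_force: 0.0
time_s: 3.68
position: [0.5458, -0.2574, 0.0793]
tcp_rot: [[0.996, -0.09, -0.0], [-0.09, -0.996, 0.0], [-0.0, -0.0, -1.0]]
force: [-0.2, -0.8, 0.2]
opening: 0.997
grasp_force: 0.2
time_s: 3.85
position: [0.5462, -0.2576, 0.0787]
tcp_rot: [[0.996, -0.09, 0.001], [-0.09, -0.996, -0.0], [0.001, 0.0, -1.0]]
force: [-2.1, 1.0, 7.1]
opening: 1.002
grasp_force: 3.1
```

```bash
python3 -m inch '[[0,0,0.35,0,8.7],[0,0,0.35,0,8.7],[0,0,0.35,0,0],[0,0,0.35,0,0],[0,0,0.35,0,0],[0,0,0.35,0,0],[0,0,0.35,0,0],[0,0,0.35,0,0],[0,0,0.35,0,0],[0,0,0.35,0,0]]'; python3 -m inch '[[0,0,1,0,0],[0,0,3,0,0],[0,0,6,0,0],[0,0,9,0,0],[0,0,9,0,0]]'
python3 - <<'E'
from h import *
a=cap('side')['image'];b=cap('top')['image']
cv2.imwrite('pics/grab.png',np.hstack([cv2.resize(a[130:350,230:430],(400,440)),cv2.resize(b[150:350,240:440],(400,400))[:440]] if 0 else [cv2.resize(a[130:330,230:430],(400,400)),cv2.resize(b[130:330,240:440],(400,400))]))
E
```

```text
time_s: 4.68
position: [0.5459, -0.2576, 0.0809]
tcp_rot: [[0.996, -0.09, 0.0], [-0.09, -0.996, -0.0], [0.0, 0.0, -1.0]]
force: [0.4, -0.8, -0.5]
opening: 0.628
grasp_force: 30.0
time_s: 5.1
position: [0.5492, -0.2595, 0.1776]
tcp_rot: [[0.996, -0.09, 0.01], [-0.09, -0.996, -0.007], [0.01, 0.006, -1.0]]
force: [0.8, -1.3, -0.2]
opening: 0.628
grasp_force: 30.0
```

View pics/grab.png

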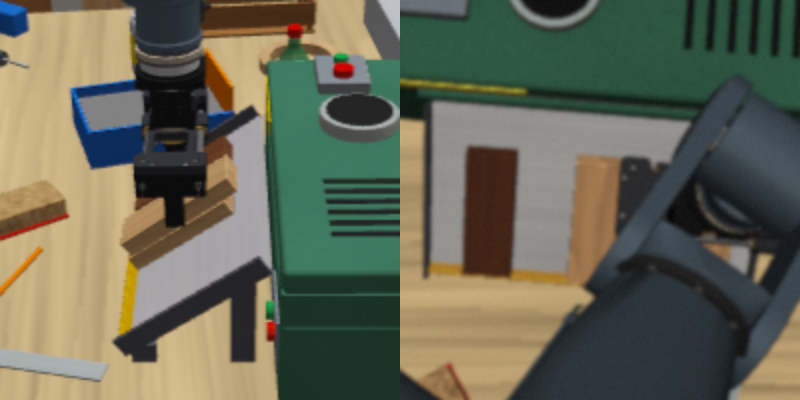

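Side half: board gripped in the fingers at (175,215), held at the slope's tilt and clear of the tray. Top half: reject and second pale board undisturbed.

```bash
python3 -m inch '[[0,0,3,0,0],[0,3,6,3,0],[0,6,6,6,0],[0,9.5,6,10,0],[-0.3,13,6,15.9,0],[-0.5,17,6,15.9,0],[-0.5,21,6,15.9,0],[-0.5,25,6,15.9,0],[-0.5,29,6,15.9,0],[-0.5,33,6,15.9,0]]'; python3 -m inch '[[0,4,0,0,0],[0,8,0,0,0],[0,12,0,0,0],[0,15,0,0,0],[0,17,0,0,0],[-0.3,17.9,0,0,0],[-0.3,17.9,-3,0,0],[-0.3,17.9,-6,0,0],[-0.3,17.9,-8,0,0],[-0.3,17.9,-8,0,0]]'; python3 -m inch '[[0,0,0,0,0],[0,0,0,0,0]]'
```

```text
time_s: 6.03
position: [0.539, 0.0746, 0.2295]
tcp_rot: [[0.983, 0.186, -0.004], [0.186, -0.983, 0.0], [-0.004, -0.001, -1.0]]
force: [1.2, 0.4, -1.6]
opening: 0.63
grasp_force: 30.0
time_s: 6.87
position: [0.533, 0.2496, 0.1455]
tcp_rot: [[0.983, 0.186, -0.013], [0.186, -0.983, -0.004], [-0.013, 0.001, -1.0]]
force: [-0.9, -0.3, -1.5]
opening: 0.627
grasp_force: 30.0
time_s: 7.03
position: [0.5385, 0.2511, 0.1517]
tcp_rot: [[0.983, 0.185, 0.001], [0.185, -0.983, 0.0], [0.001, 0.0, -1.0]]
force: [0.8, 0.8, -0.5]
opening: 0.63
grasp_force: 30.0
```

```bash
python3 -m inch '[[0,0,-2,0,0],[0,0,-3.6,0,0],[0,0,-3.6,0,0],[0,0,-3.6,0,0]]'|sed -n 2,4p; python3 chk.py ref
D() { python3 chk.py 2.8 9; }
(python3 -m inch '[[0,0,-0.3,0,0],[0,0,-0.3,0,0]]' && D && python3 -m inch '[[0,0,-0.3,0,0],[0,0,-0.3,0,0]]' && D && python3 -m inch '[[0,0,-0.3,0,0],[0,0,-0.3,0,0]]' && D && python3 -m inch '[[0,0,-0.3,0,0],[0,0,-0.3,0,0]]' && D && python3 -m inch '[[0,0,-0.3,0,0],[0,0,-0.3,0,0]]' && D && python3 -m inch '[[0,0,-0.3,0,0],[0,0,-0.3,0,0]]' && D && python3 -m inch '[[0,0,-0.3,0,0],[0,0,-0.3,0,0]]' && D && python3 -m inch '[[0,0,-0.3,0,0],[0,0,-0.3,0,0]]' && D && python3 -m inch '[[0,0,-0.3,0,0],[0,0,-0.3,0,0]]' && D && python3 -m inch '[[0,0,-0.3,0,0],[0,0,-0.3,0,0]]' && D && python3 -m inch '[[0,0,-0.3,0,0],[0,0,-0.3,0,0]]' && D && python3 -m inch '[[0,0,-0.3,0,0],[0,0,-0.3,0,0]]')|egrep 'pos|force: \['
```

```text
position: [0.5384, 0.2514, 0.116]
tcp_rot: [[0.983, 0.186, 0.001], [0.186, -0.983, 0.0], [0.001, -0.0, -1.0]]
force: [-0.0, -0.4, -1.4]
position: [0.5389, 0.2517, 0.1133]
force: [-0.7, 0.1, -1.2]
position: [0.5381, 0.2516, 0.1094]
force: [-0.1, -0.2, -1.7]
position: [0.5376, 0.2515, 0.1058]
force: [0.1, 0.3, -0.6]
position: [0.5375, 0.2515, 0.1025]
force: [-0.1, -0.3, -1.4]
position: [0.5375, 0.2515, 0.0995]
force: [-1.2, 0.6, -1.8]
position: [0.5376, 0.2515, 0.0965]
force: [-0.6, 1.2, -1.2]
position: [0.5376, 0.2515, 0.0935]
force: [0.3, 0.4, -1.5]
position: [0.5383, 0.2517, 0.0912]
force: [0.2, 0.5, 2.5]
```

```bash
D() { python3 chk.py 11 11; }
(python3 -m inch '[[0.25,0.05,-0.3,0,0],[0.25,0.05,-0.3,0,0]]' && D && python3 -m inch '[[0.25,0.05,-0.3,0,0],[0.25,0.05,-0.3,0,0]]' && D && python3 -m inch '[[0.22,0.04,-0.3,0,0],[0.22,0.04,-0.3,0,0]]' && D && python3 -m inch '[[0.2,0.04,-0.3,0,0],[0.2,0.04,-0.3,0,0]]' && D && python3 -m inch '[[0.2,0.04,-0.3,0,0],[0.2,0.04,-0.3,0,0]]' )|egrep 'pos|force: \['
```

```text
position: [0.5409, 0.2521, 0.0883]
force: [0.6, 0.5, 4.3]
position: [0.5437, 0.2526, 0.085]
force: [1.4, -1.5, 4.6]
position: [0.5461, 0.2531, 0.0819]
force: [0.9, -0.4, 3.7]
position: [0.5482, 0.2535, 0.079]
force: [1.6, -0.8, 3.7]
position: [0.55, 0.2539, 0.076]
force: [2.9, -0.6, 4.0]
```

```bash
D() { python3 chk.py 9 11; }
(python3 -m inch '[[0.17,0.03,-0.3,0,0],[0.17,0.03,-0.3,0,0]]' && D && python3 -m inch '[[0.15,0.03,-0.3,0,0],[0.15,0.03,-0.3,0,0]]' && D && python3 -m inch '[[0.13,0.02,-0.3,0,0],[0.13,0.02,-0.3,0,0]]' && D && python3 -m inch '[[0.12,0.02,-0.3,0,0],[0.12,0.02,-0.3,0,0]]' && D && python3 -m inch '[[0.1,0.02,-0.3,0,0],[0.1,0.02,-0.3,0,0]]' && D && python3 -m inch '[[0.1,0.02,-0.3,0,0],[0.1,0.02,-0.3,0,0]]' && D && python3 -m inch '[[0.1,0.02,-0.2,0,0],[0.1,0.02,-0.2,0,0]]' && D && python3 -m inch '[[0,0,-0.15,0,0],[0,0,-0.15,0,0]]' && D && python3 -m inch '[[0,0,-0.15,0,0],[0,0,-0.15,0,0]]' && D && python3 -m inch '[[0,0,-0.1,0,0],[0,0,-0.1,0,0]]' )|egrep 'pos|force: \['
python3 - <<'E'
from h import *
a=cap('side')['image'];b=cap('top')['image']
cv2.imwrite('pics/lvl.png',np.hstack([cv2.resize(a[130:230,240:360],(480,400),interpolation=2),cv2.resize(b[180:330,95:215],(320,400))]))
E
```

```text
position: [0.5517, 0.2542, 0.073]
force: [3.0, -0.6, 4.3]
position: [0.5532, 0.2545, 0.07]
force: [2.5, -1.1, 4.6]
position: [0.5545, 0.2547, 0.067]
force: [2.7, -0.8, 5.0]
position: [0.5556, 0.2549, 0.064]
force: [4.0, -0.2, 3.7]
position: [0.5562, 0.2551, 0.0609]
force: [3.7, 0.2, 4.4]
position: [0.5568, 0.2553, 0.0576]
force: [2.6, -0.3, 4.4]
position: [0.5573, 0.2554, 0.0556]
force: [2.0, -0.2, 3.3]
position: [0.5576, 0.2554, 0.0543]
force: [3.0, 0.7, 3.1]
position: [0.5578, 0.2555, 0.0529]
force: [2.2, 1.1, 3.6]
position: [0.5579, 0.2555, 0.052]
force: [3.7, 0.2, 4.3]
```

View pics/lvl.png

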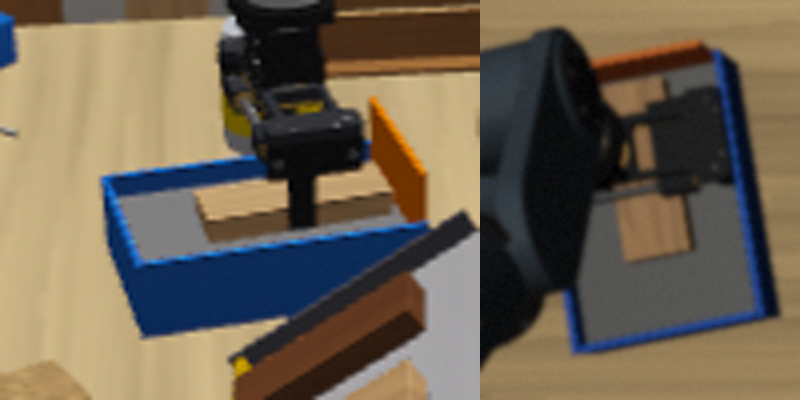

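Side half: board nearly level in the tote at (300,210), short of the orange plate. Top half: its far end is at (640,85), still a gap from the plate.

```bash
D() { python3 chk.py 9 11; }
(python3 -m inch '[[0,0,-0.1,0,0],[0,0,-0.1,0,0]]' && D && python3 -m inch '[[0,0,-0.1,0,0],[0,0,-0.1,0,0]]' && D && python3 -m inch '[[0,0,-0.1,0,0],[0,0,-0.1,0,0]]' && D && python3 -m inch '[[0,0,-0.1,0,0],[0,0,-0.1,0,0]]' && D && python3 -m inch '[[0,0,-0.1,0,0],[0,0,-0.1,0,0]]' && D && python3 -m inch '[[0,0,-0.1,0,0],[0,0,-0.1,0,0]]'  && D && python3 -m inch '[[0,0,-0.1,0,0],[0,0,-0.1,0,0]]' )|egrep 'pos|force: \['
```

```text
position: [0.5578, 0.2554, 0.051]
force: [3.2, 0.1, 3.7]
position: [0.5578, 0.2554, 0.0499]
force: [3.0, -0.2, 3.8]
position: [0.5578, 0.2554, 0.0493]
force: [2.9, 1.1, 6.5]
position: [0.5578, 0.2554, 0.0487]
force: [1.9, -0.7, 9.6]
```

```bash
python3 -m inch '[[0,0,0.12,0,0],[0.3,0.06,0.12,0,0],[0.6,0.11,0.12,0,0],[0.6,0.11,0.12,0,0]]'|egrep 'pos|force: \['; python3 chk.py ref
D() { python3 chk.py 9 5; }
(python3 -m inch '[[0.2,0.04,0,0,0],[0.2,0.04,0,0,0]]' && D && python3 -m inch '[[0.1,0.02,0,0,0],[0.1,0.02,0,0,0]]' && D && python3 -m inch '[[0.1,0.02,0,0,0],[0.1,0.02,0,0,0]]' && D && python3 -m inch '[[0.1,0.02,0,0,0],[0.1,0.02,0,0,0]]' && D && python3 -m inch '[[0.1,0.02,0,0,0],[0.1,0.02,0,0,0]]' && D && python3 -m inch '[[0.1,0.02,0,0,0],[0.1,0.02,0,0,0]]'  && D && python3 -m inch '[[0.1,0.02,0,0,0],[0.1,0.02,0,0,0]]'&& D && python3 -m inch '[[0.1,0.02,0,0,0],[0.1,0.02,0,0,0]]' && D && python3 -m inch '[[0.1,0.02,0,0,0],[0.1,0.02,0,0,0]]' && D && python3 -m inch '[[0.1,0.02,0,0,0],[0.1,0.02,0,0,0]]' )|egrep 'pos|force: \['
```

```text
position: [0.5586, 0.2556, 0.0486]
force: [-5.5, -1.7, 10.6]
position: [0.5598, 0.2559, 0.0486]
force: [-6.1, -1.1, 9.9]
position: [0.5605, 0.2561, 0.0486]
force: [-7.4, -2.0, 11.0]
position: [0.5615, 0.2562, 0.0486]
force: [-5.4, -0.6, 10.6]
position: [0.5624, 0.2565, 0.0486]
force: [-6.9, -2.3, 9.2]
position: [0.5634, 0.2567, 0.0485]
force: [-5.9, -2.0, 10.4]
position: [0.5644, 0.2569, 0.0486]
force: [-6.8, -0.2, 9.5]
position: [0.5654, 0.2571, 0.0486]
force: [-6.5, -1.4, 9.9]
position: [0.5664, 0.2574, 0.0486]
force: [-7.3, -1.0, 10.4]
position: [0.5668, 0.2574, 0.0485]
force: [-7.3, -0.9, 10.1]
position: [0.5668, 0.2574, 0.0485]
force: [-9.0, -1.4, 12.3]
```

```bash
D() { python3 chk.py 9 9; }
(python3 -m inch '[[0.1,0.02,0.05,0,0],[0.1,0.02,0.05,0,0]]' && D && python3 -m inch '[[0.1,0.02,0,0,0],[0.1,0.02,0,0,0]]' && D && python3 -m inch '[[0.1,0.02,0,0,0],[0.1,0.02,0,0,0]]' && D && python3 -m inch '[[0.1,0.02,0,0,0],[0.1,0.02,0,0,0]]')|egrep 'pos|force: \['
python3 - <<'E'
from h import *
a=cap('side')['image'];b=cap('top')['image']
cv2.imwrite('pics/butt.png',np.hstack([cv2.resize(a[130:230,240:360],(480,400),interpolation=2),cv2.resize(b[180:330,95:215],(320,400))]))
E
```

```text
position: [0.5668, 0.2574, 0.0485]
force: [-10.1, -2.2, 11.5]
position: [0.5668, 0.2574, 0.0484]
force: [-11.2, -2.6, 11.6]
position: [0.5669, 0.2574, 0.0484]
force: [-12.6, -3.1, 14.1]
position: [0.5669, 0.2574, 0.0484]
force: [-14.5, -3.5, 14.5]
```

View pics/butt.png

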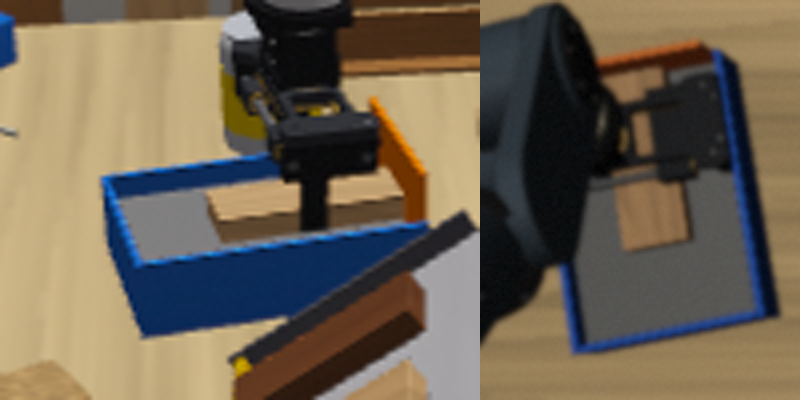

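Board butts against the plate in both halves (side: far end at (405,195); top: far end at (640,70)) and lies flat. Easing the load next, then release.

```bash
for k in 1; do python3 -m inch '[[0,0,0.1,0,0],[0,0,0.1,0,0]]'; python3 -m inch '[[-0.15,-0.03,0.1,0,0],[-0.15,-0.03,0.1,0,0]]';python3 -m inch '[[-0.15,-0.03,0.1,0,0],[-0.15,-0.03,0.1,0,0]]'; done |egrep 'pos|force: \['
```

```text
position: [0.5669, 0.2573, 0.0484]
force: [-12.7, -2.8, 8.5]
position: [0.5669, 0.2573, 0.0492]
force: [-10.0, -1.8, 6.3]
position: [0.5669, 0.2574, 0.05]
force: [-7.2, -1.7, 2.4]
```

```bash
python3 -m inch '[[-0.2,-0.04,0.03,0,0],[-0.2,-0.04,0.03,0,0],[-0.2,-0.04,0.03,0,0]]'|egrep 'pos|force: \['; python3 -m inch '[[0,0,0,0,7.5],[0,0,0,0,7.5],[0,0,0,0,7.5],[0,0,0,0,7.5],[0,0,0,0,7.5],[0,0,0,0,7.5]]';  python3 -m inch '[[0,0,0.5,0,7.5],[0,0,2,0,7.5],[0,0,5,0,7.5],[0,0,9,0,7.5],[0,0,13,0,8.7],[0,-3,17,0,8.7],[0,-7,19,-5,8.7],[0,-11,19,-10,8.7],[0,-15,19,-15.9,8.7],[0,-19,19,-15.9,8.7]]'
```

```text
position: [0.567, 0.2574, 0.0505]
force: [-6.3, 0.2, -1.2]
time_s: 15.98
position: [0.5743, 0.2585, 0.0532]
tcp_rot: [[0.983, 0.186, 0.001], [0.186, -0.983, 0.0], [0.001, -0.0, -1.0]]
force: [0.3, 0.4, -0.4]
opening: 0.849
grasp_force: 0.0
time_s: 16.82
position: [0.574, 0.0714, 0.2449]
tcp_rot: [[0.996, -0.092, 0.003], [-0.092, -0.996, -0.0], [0.003, -0.0, -1.0]]
force: [1.1, -0.2, 0.6]
opening: 0.997
grasp_force: 0.0
```

```bash
python3 -m inch '[[-1,-4,0,0,8.7],[-1.9,-8,0,0,8.7],[-1.9,-12,0,0,8.7],[-1.9,-16,0,0,8.7],[-1.9,-20,-1,0,8.7],[-1.9,-22,-4,0,8.7],[-1.9,-22,-6,0,8.7],[-1.9,-22,-6,0,8.7],[-1.9,-22,-6,0,8.7]]'
python3 - <<'E'
from h import *
b=cap('top')['image'];a=cap('side')['image']
cv2.imwrite('pics/b1.png',np.hstack([cv2.resize(b[180:330,95:215],(360,450),interpolation=2),cv2.resize(a[130:330,230:430],(440,450),interpolation=2)]))
E
```

```text
time_s: 17.57
position: [0.5539, -0.1469, 0.1825]
tcp_rot: [[0.996, -0.091, -0.002], [-0.091, -0.996, 0.002], [-0.003, -0.001, -1.0]]
force: [0.1, -0.3, 0.6]
opening: 1.002
grasp_force: 0.0
```

View pics/b1.png

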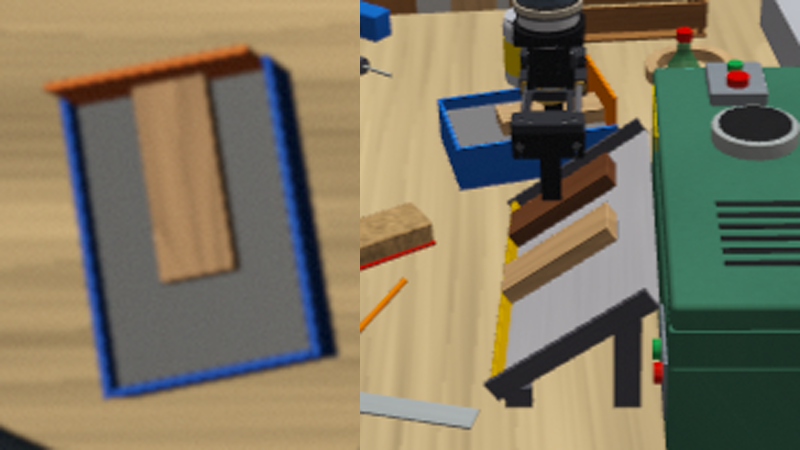

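Left: board 1 lies flat and butted against the plate at (185,180), parallel to the tote's walls. Right: the second pale board (565,250) and the reject (565,205) are still in the tray.

```bash
python3 -m inch '[[0,0,-3,0,8.7],[0,0,-6,0,8.7],[0,0,-8.5,0,8.7],[0,0,-8.5,0,8.7],[0,0,-8.5,0,8.7]]'|egrep 'pos|force: \['; python3 chk.py ref
D() { python3 chk.py 3 3; }
(python3 -m inch '[[0,0,-0.5,0,8.7],[0,0,-1,0,8.7],[0,0,-1,0,8.7],[0,0,-1,0,8.7]]' && D && python3 -m inch '[[0,0,-0.2,0,8.7],[0,0,-0.2,0,8.7]]' && D && python3 -m inch '[[0,0,-0.2,0,8.7],[0,0,-0.2,0,8.7]]' && D && python3 -m inch '[[0,0,-0.2,0,8.7],[0,0,-0.2,0,8.7]]' && D && python3 -m inch '[[0,0,-0.2,0,8.7],[0,0,-0.2,0,8.7]]' && D && python3 -m inch '[[0,0,-0.2,0,8.7],[0,0,-0.2,0,8.7]]')|egrep 'pos|force: \['
```

```text
position: [0.5551, -0.1462, 0.0986]
force: [0.1, -0.2, 0.2]
position: [0.5553, -0.1473, 0.0889]
force: [0.4, -0.6, -0.1]
position: [0.5549, -0.1472, 0.0863]
force: [-0.2, -0.5, -0.1]
position: [0.5546, -0.1471, 0.0838]
force: [-1.2, -1.1, 0.0]
position: [0.5546, -0.1471, 0.0817]
force: [-0.1, -0.6, 0.1]
position: [0.5546, -0.147, 0.0796]
force: [-0.4, -0.6, 0.5]
position: [0.555, -0.1472, 0.0782]
force: [-0.5, 0.2, 1.9]
```

```bash
python3 -m inch '[[0,-0.2,0.35,0,8.7],[0,-0.4,0.35,0,8.7],[0,-0.4,0.35,0,8.7],[0,-0.4,0.35,0,0],[0,-0.4,0.35,0,0],[0,-0.4,0.35,0,0],[0,-0.4,0.35,0,0],[0,-0.4,0.35,0,0],[0,-0.4,0.35,0,0],[0,-0.4,0.35,0,0]]'; python3 -m inch '[[0,0,1,0,0],[0,0,3,0,0],[0,0,6,0,0],[0,0,9,0,0],[0,0,12,0,0],[0,0,14,0,0],[0,0,14,0,0],[0,0,14,0,0]]'
```

```text
time_s: 20.08
position: [0.5548, -0.1512, 0.0815]
tcp_rot: [[0.996, -0.09, -0.0], [-0.09, -0.996, -0.0], [-0.0, 0.0, -1.0]]
force: [-0.7, -0.1, -0.3]
opening: 0.629
grasp_force: 30.0
time_s: 20.75
position: [0.5552, -0.1512, 0.223]
tcp_rot: [[0.996, -0.09, 0.003], [-0.09, -0.996, -0.001], [0.003, 0.001, -1.0]]
force: [-0.3, -0.2, -2.1]
opening: 0.628
grasp_force: 30.0
```

```bash
python3 -m inch '[[0,3,0,3,0],[0,6,0,6,0],[0,10,0,10,0],[-0.3,14,0,15.9,0],[-0.7,18,0,15.9,0],[-0.7,22,0,15.9,0],[-0.7,26,0,15.9,0],[-0.7,30,0,15.9,0],[-0.7,34,0,15.9,0],[-0.7,37,0,15.9,0]]'|grep pos; python3 -m inch '[[0,2,0,0,0],[0,3.5,0,0,0],[0,3.5,-2,0,0],[0,3.5,-5,0,0],[0,3.5,-8,0,0],[0,3.5,-8,0,0],[0,3.5,-8,0,0],[0,3.5,-8,0,0],[0,3.5,-8,0,0]]'
```

```text
position: [0.5456, 0.2218, 0.2193]
time_s: 22.33
position: [0.5492, 0.2539, 0.1432]
tcp_rot: [[0.983, 0.186, 0.003], [0.186, -0.983, 0.001], [0.003, -0.0, -1.0]]
force: [0.6, -0.4, -1.3]
opening: 0.627
grasp_force: 30.0
```

```bash
python3 -m inch '[[0,0,-1,0,0],[0,0,-2,0,0],[0,0,-2,0,0],[0,0,-2,0,0]]'|egrep 'pos|force: \['; python3 chk.py ref
D() { python3 chk.py 3 9; }
(python3 -m inch '[[0,0,-0.2,0,0],[0,0,-0.2,0,0]]' && D && python3 -m inch '[[0,0,-0.2,0,0],[0,0,-0.2,0,0]]' && D && python3 -m inch '[[0,0,-0.2,0,0],[0,0,-0.2,0,0]]' && D && python3 -m inch '[[0,0,-0.2,0,0],[0,0,-0.2,0,0]]' && D && python3 -m inch '[[0,0,-0.2,0,0],[0,0,-0.2,0,0]]' && D && python3 -m inch '[[0,0,-0.2,0,0],[0,0,-0.2,0,0]]' && D && python3 -m inch '[[0,0,-0.2,0,0],[0,0,-0.2,0,0]]' && D && python3 -m inch '[[0,0,-0.2,0,0],[0,0,-0.2,0,0]]')|egrep 'pos|force: \['
```

```text
position: [0.547, 0.2537, 0.1208]
force: [0.3, 0.2, -0.3]
position: [0.5478, 0.2539, 0.1194]
force: [0.4, 0.6, -1.1]
position: [0.5477, 0.2539, 0.1174]
force: [-0.6, 0.1, -1.5]
position: [0.5476, 0.2539, 0.1153]
force: [0.6, -0.4, -1.3]
position: [0.5481, 0.254, 0.1137]
force: [0.0, -0.0, 2.1]
position: [0.5488, 0.2541, 0.1123]
force: [-0.4, -0.1, 5.0]
```

```bash
D() { python3 chk.py 11 11; }
(python3 -m inch '[[0.22,0.04,-0.3,0,0],[0.22,0.04,-0.3,0,0]]' && D && python3 -m inch '[[0.22,0.04,-0.3,0,0],[0.22,0.04,-0.3,0,0]]' && D && python3 -m inch '[[0.2,0.04,-0.3,0,0],[0.2,0.04,-0.3,0,0]]' && D && python3 -m inch '[[0.17,0.03,-0.3,0,0],[0.17,0.03,-0.3,0,0]]' && D && python3 -m inch '[[0.15,0.03,-0.3,0,0],[0.15,0.03,-0.3,0,0]]' && D && python3 -m inch '[[0.13,0.02,-0.3,0,0],[0.13,0.02,-0.3,0,0]]' && D && python3 -m inch '[[0.12,0.02,-0.3,0,0],[0.12,0.02,-0.3,0,0]]'  && D && python3 -m inch '[[0.1,0.02,-0.3,0,0],[0.1,0.02,-0.3,0,0]]' && D && python3 -m inch '[[0.08,0.01,-0.3,0,0],[0.08,0.01,-0.3,0,0]]' && D && python3 -m inch '[[0.07,0.01,-0.3,0,0],[0.07,0.01,-0.3,0,0]]')|egrep 'pos|force: \['
```

```text
position: [0.5515, 0.2546, 0.1094]
force: [1.9, 0.7, 4.9]
position: [0.5539, 0.255, 0.1064]
force: [2.1, 0.6, 5.4]
position: [0.5561, 0.2554, 0.1034]
force: [2.9, 0.8, 6.1]
position: [0.558, 0.2558, 0.1005]
force: [2.9, 0.2, 6.0]
position: [0.5598, 0.2561, 0.0976]
force: [2.6, 0.3, 5.7]
position: [0.5614, 0.2564, 0.0946]
force: [4.2, 0.2, 5.2]
position: [0.5624, 0.2566, 0.0915]
force: [3.8, 1.8, 5.1]
position: [0.5628, 0.2566, 0.0883]
force: [4.3, 1.3, 4.4]
position: [0.5626, 0.2566, 0.0849]
force: [3.4, 1.1, 4.6]
position: [0.5622, 0.2565, 0.0815]
force: [2.6, 0.6, 4.6]
```

```bash
D() { python3 chk.py 9 11; }
(python3 -m inch '[[0.05,0.01,-0.3,0,0],[0.05,0.01,-0.3,0,0]]' && D && python3 -m inch '[[0.05,0.01,-0.3,0,0],[0.05,0.01,-0.3,0,0]]' && D && python3 -m inch '[[0,0,-0.1,0,0],[0,0,-0.1,0,0]]' && D && python3 -m inch '[[0,0,-0.1,0,0],[0,0,-0.1,0,0]]' && D && python3 -m inch '[[0,0,-0.1,0,0],[0,0,-0.1,0,0]]' && D && python3 -m inch '[[0,0,-0.1,0,0],[0,0,-0.1,0,0]]' && D && python3 -m inch '[[0,0,-0.1,0,0],[0,0,-0.1,0,0]]'  && D && python3 -m inch '[[0,0,-0.1,0,0],[0,0,-0.1,0,0]]' && D && python3 -m inch '[[0,0,-0.1,0,0],[0,0,-0.1,0,0]]')|egrep 'pos|force: \['
```

```text
position: [0.5622, 0.2565, 0.0781]
force: [2.9, -0.2, 3.4]
position: [0.5629, 0.2566, 0.075]
force: [2.4, 1.0, 4.7]
position: [0.5631, 0.2566, 0.0742]
force: [1.7, 1.0, 3.3]
position: [0.5633, 0.2566, 0.0734]
force: [1.8, 0.9, 3.8]
position: [0.5634, 0.2567, 0.0725]
force: [1.9, 0.1, 3.8]
position: [0.5635, 0.2567, 0.0719]
force: [0.9, 1.0, 7.9]
position: [0.5634, 0.2567, 0.0714]
force: [1.3, 0.3, 8.3]
position: [0.5634, 0.2567, 0.0708]
force: [0.3, -0.7, 11.4]
```

```bash
D() { python3 chk.py 13 12; }
(python3 -m inch '[[0.2,0.04,0.1,0,0],[0.2,0.04,0.1,0,0]]' && D && python3 -m inch '[[0.2,0.04,0,0,0],[0.2,0.04,0,0,0]]' && D && python3 -m inch '[[0.2,0.04,0,0,0],[0.2,0.04,0,0,0]]' && D && python3 -m inch '[[0.2,0.04,0,0,0],[0.2,0.04,0,0,0]]' && D && python3 -m inch '[[0.2,0.04,0,0,0],[0.2,0.04,0,0,0]]' && D && python3 -m inch '[[0.2,0.04,0,0,0],[0.2,0.04,0,0,0]]')|egrep 'pos|force: \['
python3 - <<'E'
from h import *
a=cap('side')['image'];b=cap('top')['image']
cv2.imwrite('pics/butt2.png',np.hstack([cv2.resize(a[145:220,270:360],(480,400),interpolation=2),cv2.resize(b[180:330,95:215],(320,400),interpolation=2)]))
E
```

```text
position: [0.5634, 0.2567, 0.0712]
force: [-2.0, -1.8, 10.8]
position: [0.5634, 0.2567, 0.071]
force: [-4.5, -1.9, 12.9]
```

View pics/butt2.png

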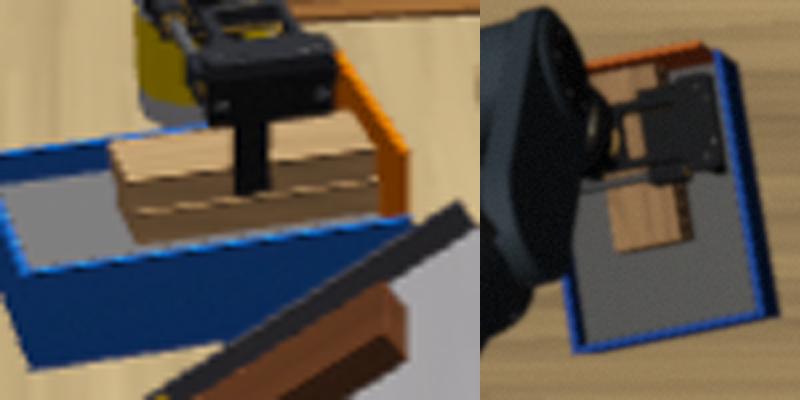

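Boards stacked and level: side half shows the near ends at (115,150) and (135,210) roughly aligned, the far end near the plate at (385,165). Push the rest of the way with the load eased.

```bash
D() { python3 chk.py 15 13; }
(python3 -m inch '[[0.2,0.04,0.1,0,0],[0.2,0.04,0.1,0,0]]' && D && python3 -m inch '[[0.2,0.04,0.1,0,0],[0.2,0.04,0.1,0,0]]' && D && python3 -m inch '[[0.2,0.04,0,0,0],[0.2,0.04,0,0,0]]' && D && python3 -m inch '[[0.2,0.04,0,0,0],[0.2,0.04,0,0,0]]' && D && python3 -m inch '[[0.2,0.04,0,0,0],[0.2,0.04,0,0,0]]' && D && python3 -m inch '[[0.2,0.04,0,0,0],[0.2,0.04,0,0,0]]' && D && python3 -m inch '[[0.2,0.04,0,0,0],[0.2,0.04,0,0,0]]')|egrep 'pos|force: \['
```

```text
position: [0.5651, 0.2572, 0.0714]
force: [-5.3, -1.4, 8.8]
position: [0.5655, 0.2573, 0.0715]
force: [-6.2, -1.4, 6.5]
position: [0.5655, 0.2573, 0.0715]
force: [-10.3, -3.0, 10.7]
position: [0.5655, 0.2572, 0.0715]
force: [-12.1, -4.0, 14.6]
```

```bash
(python3 -m inch '[[0,0,0.1,0,0],[0,0,0.1,0,0]]'; python3 -m inch '[[-0.2,-0.04,0.1,0,0],[-0.2,-0.04,0.1,0,0]]'; python3 -m inch '[[-0.2,-0.04,0.08,0,0],[-0.2,-0.04,0.08,0,0]]'; python3 -m inch '[[-0.15,-0.03,0.05,0,0],[-0.15,-0.03,0.05,0,0]]') |egrep 'pos|force: \['
```

```text
position: [0.5656, 0.2572, 0.0716]
force: [-11.8, -3.3, 8.1]
position: [0.5656, 0.2572, 0.0723]
force: [-6.8, -2.1, 4.7]
position: [0.5657, 0.2572, 0.0732]
force: [-6.0, -1.6, 0.1]
position: [0.5656, 0.2572, 0.0739]
force: [-6.3, -1.8, -2.5]
```

```bash
python3 -m inch '[[-0.1,-0.02,-0.06,0,0],[-0.1,-0.02,-0.06,0,0]]'|egrep 'pos|force: \['; python3 -m inch '[[0,0,0,0,7.5],[0,0,0,0,7.5],[0,0,0,0,7.5],[0,0,0,0,7.5],[0,0,0,0,7.5],[0,0,0,0,7.5]]';  python3 -m inch '[[0,0,0.5,0,7.5],[0,0,2,0,7.5],[0,0,5,0,7.5],[0,0,9,0,7.5],[0,0,13,0,8.7],[0,-3,16,0,8.7],[0,-7,16,0,8.7],[-2,-11,16,0,8.7],[-4,-15,16,0,8.7],[-6,-19,16,0,8.7]]'
python3 -m inch '[[-2,-4,0,0,8.7],[-4,-8,0,0,8.7],[-6,-11,0,0,8.7],[-6,-14,0,0,8.7],[-6,-14,0,0,8.7]]'|grep pos
python3 - <<'E'
from h import *
a=cap('side')['image'];b=cap('top')['image']
cv2.imwrite('pics/done.png',np.hstack([cv2.resize(a[145:220,270:360],(480,400),interpolation=2),cv2.resize(b[180:330,95:215],(320,400),interpolation=2)]))
E
```

```text
position: [0.5657, 0.2572, 0.0737]
force: [-5.9, -1.4, -3.1]
time_s: 28.93
position: [0.5696, 0.2579, 0.0756]
tcp_rot: [[0.983, 0.186, 0.002], [0.186, -0.983, 0.0], [0.002, -0.0, -1.0]]
force: [-0.1, 0.5, -0.6]
opening: 0.854
grasp_force: 0.0
time_s: 29.77
position: [0.5122, 0.0746, 0.236]
tcp_rot: [[0.982, 0.187, 0.002], [0.187, -0.982, -0.0], [0.002, 0.001, -1.0]]
force: [-0.4, -0.6, -0.5]
opening: 0.995
grasp_force: 0.0
position: [0.453, -0.0688, 0.2361]
```

View pics/done.png

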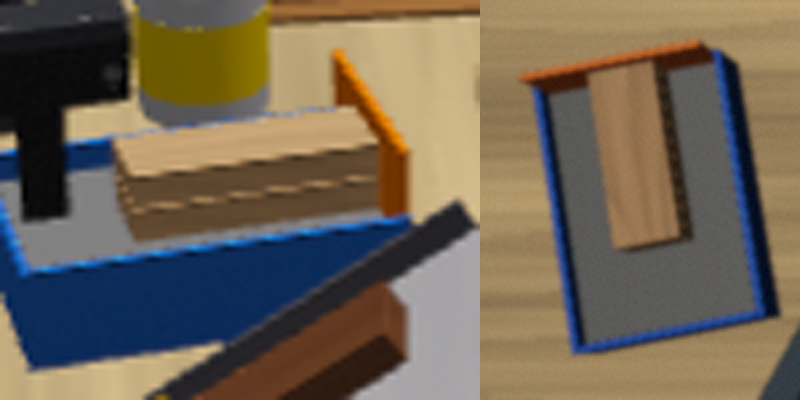

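```bash
python3 - <<'E'
from h import *
np.set_printoptions(precision=1,suppress=True)
a=np.radians(10.7);ex=np.array([np.cos(a),np.sin(a)]);ey=np.array([-ex[1],ex[0]])
for n in('side','top'):
    c=cap(n)
    for nm,sx,sy in(('nearback',-.150,.0275),('nearfront',-.150,-.0275),('farfront',0,-.0275)):
        P=.6802*ex+.147*ey+sx*ex+sy*ey
        print(n,nm,*[proj(c,[*P,z]) for z in(.0425,.0645,.0865)])
c=cap('side');im=c['image'];hsv=cv2.cvtColor(im,cv2.COLOR_BGR2HSV)
for r in range(168,192):
    S=hsv[r,280:350,1].astype(int);V=hsv[r,280:350,2].astype(int);H=hsv[r,280:350,0].astype(int)
    w=np.nonzero((S>70)&(H<25))[0]+280
    t=np.nonzero(S>70)[0]
    print(r,w.min() if len(w) else None,w.max() if len(w) else None,end=' | ')
print()
for r in (175,178,181,184,187): print(r,im[r,286:304].sum(1)//3, hsv[r,286:304,1])
E
```

```text
side nearback [291.4 184.2] [291. 178.] [290.7 171.8]
side nearfront [294.9 191.9] [294.5 185.6] [294.2 179.3]
side farfront [340.9 185.5] [340.8 179.3] [340.8 173. ]
top nearback [151.7 274.9] [148.4 274.3] [145.  273.7]
top nearfront [175.6 270.3] [172.8 269.6] [169.8 268.9]
top farfront [165.7 206.8] [162.8 204.9] [159.7 202.9]
168 282 349 | 169 282 349 | 170 282 349 | 171 291 349 | 172 291 349 | 173 292 349 | 174 292 349 | 175 292 349 | 176 292 349 | 177 292 349 | 178 292 349 | 179 292 349 | 180 292 349 | 181 292 349 | 182 292 349 | 183 293 349 | 184 293 349 | 185 294 349 | 186 294 348 | 187 294 314 | 188 295 307 | 189 295 300 | 190 None None | 191 None None | 
175 [ 48  49  50  53  58  68  79 122 161 161 161 159 158 157 157 157 156 155] [221 215 207 196 142  31 130 114 103 103 103 104 105 105 105 105 105 106]
178 [129 129 129 129 125 114  98  67  62  67  59  61  72  72  72  71  71  71] [  4   4   2   2   6  54 126 126 129 130 131 126 128 128 128 127 126 129]
181 [129 129 129 129 129 117  70  68  74  72  72  72  72  72  72  73  73  73] [  4   2   4   2   2  13 123 129 126 125 128 128 130 130 128 126 126 126]
184 [129 129 129 129 129 123  96  72  85 110 104  82  66  61  62  72  72  71] [  2   2   2   4   2  10  58 123 126 125 130 131 129 128 126 128 128 126]
187 [129 129 129 129 129 129 129 117  72  71  71  72  71  72  71  71  72  72] [  4   2   2   2   2   2   2  13 118 129 126 128 129 126 126 129 128 128]
```

```bash
python3 - <<'E'
from h import *
c=cap('top');im=c['image'];hsv=cv2.cvtColor(im,cv2.COLOR_BGR2HSV)
for r in(220,240,260):
    print(r,'gray',im[r,132:180].mean(1).astype(int)); print('  S',hsv[r,132:180,1])
a=np.radians(10.7);ex=np.array([np.cos(a),np.sin(a)]);ey=np.array([-ex[1],ex[0]])
for r,us in((240,(0,)),):
    for s in(-.12,-.04):
        for sy in(.0275,-.0275):
            P=(.6802+s)*ex+(.147+sy)*ey; print(s,sy,*[proj(c,[*P,z]).round(1) for z in(.0425,.0645,.0865)])
E
```

```text
220 gray [ 89  91  90  90  96 105 112 113 113 115 117 120 121 121 120 120 120 118
 118 114 113 110 112 112 116 117 115 117 116 105  75  44  44  38  39  60
  82  92  92  92  90  92  92  90  93  91  92  90]
  S [  8   6   8  16  48  93 117 119 121 119 119 118 120 119 119 120 118 122
 119 119 119 120 120 122 119 118 122 117 120 122 122 134 138 132  97  46
  21  11   8  11  11  11   8   6   8   6  11  11]
240 gray [ 89  87  89  90  88  90  90  95 104 110 112 111 114 120 119 124 124 124
 120 118 113 112 110 110 113 115 120 118 120 117 112 108  99  73  45  38
  32  36  56  78  90  92  93  92  92  89  92  93]
  S [ 11   9   8  11   8   8  11  49  92 118 119 120 118 117 121 117 119 119
 120 121 124 120 120 121 121 120 118 120 117 118 120 118 125 122 130 122
 130  87  49  22  11  11   8  14   5   8   8   8]
260 gray [ 88  88  88  89  91  90  89  90  87  88  98 110 120 120 116 114 111 115
 119 120 121 123 121 117 113 111 111 116 120 121 118 113 110 112 116 107
  83  48  35  25  32  49  76  87  92  92  89  93]
  S [ 14  11  11   8  11  14  11  11   6  14  51  96 114 119 119 119 120 117
 118 118 119 115 118 119 121 121 120 121 120 119 121 121 121 121 118 122
 122 129 125 149 125  59  23  14   3  13   8   8]
-0.12 0.0275 [149.8 262. ] [146.4 261.2] [143.  260.3]
-0.12 -0.0275 [173.6 257.4] [170.7 256.5] [167.8 255.5]
-0.04 0.0275 [144.7 228. ] [141.3 226.5] [137.8 224.9]
-0.04 -0.0275 [168.3 223.5] [165.4 221.9] [162.4 220.2]
```

The side and top edges match a square, centred, butted stack to within about 1–2 mm, so I'm handing in.

```bash
python3 -c "
from rig import bot; print(bot.hand_in())"
```

```text
the job is handed in; nothing more can be done
None
```

Both pale boards are stacked flat in the tote, butted against the orange plate and aligned to about 1–2 mm in the images; the reject was never touched, and the job was handed in at about 31 s with no verdict returned.

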